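# Prove a power unit dead and hold its spring guard open

## Robot

A 6-joint arm with a two-finger parallel gripper is mounted at the origin on a cart in front of the work surface, level with it; the furniture and walls round the work are solid. World frame = base frame: x ahead of the robot, y to its left, z up, the work surface at z = 0. Lengths are in m, angles in rad, forces in N, time in s.
With the tool pointing down it reaches from about 0.35 to 0.775 m from the base axis. Payload 5.5 kg.
Tool frame: the origin (TCP) lies midway between the tips of the shut fingers; the grasp point (between the pads) lies 19 mm behind it; z points along the fingers, x is the direction in which the jaws open and shut, and the axes are right-handed (so a half turn about z gives the same grasp; the last joint's range is limited). The gripper opens to 85 mm and grips with 20 to 120 N. Pads are 22 mm wide; open, the fingers measure 114 mm over their backs; the gripper's body (76 mm by 85 mm) begins 54 mm behind the grasp point. The pads swing forward as they close: fully open they stand 13 mm farther back than shut.
Start: joints at [-1.42, 0.313, 0.046, 1.304, 0, 1.431], TCP at [0.165, -0.551, 0.231] pointing down, gripper open.
Joint ranges: [-2.76, 2.76], [-0.86, 1.69], [-1.03, 1.26], [-2.2, 2.34], [-1.47, 1.5], [-3.14, 3.14]. Speed limits (rad/s): [2.57, 2.57, 3.14, 3.14, 3.14, 3.14].

## Interface

Orientations are given as a unit quaternion [w, x, y, z].
In Python, from workcell import env gives the robot as it stands.
- The arm moves only by the tool servo_tool, never from a script. Its argument "targets" is a list of rows, each an object with "xyz": the shift along the tool's x, y, z in m, a list of three; "twist": the turn, a rotation vector about the tool's x, y, z in rad, a list of three; "jaw": the opening, from 0 (shut) to 1 (fully open). A call has 1 to 12 rows; each row is the pose to reach, as a shift and turn from the pose commanded when the call began, along the tool's axes at that moment; what a row does not reach only later rows make up. A row lasts 1/12 s, in which the tool goes at most 41.7 mm and 7.16 degrees, less where a joint would pass 70% of its speed; a pose out of reach is approached as far as the arm can. A call with a gripper value outside its range is refused whole. The fingers move at their own pace and stop on an object; "squeeze" is the grip in N (left out, the last holds). Time passes only in rows, so rows that repeat a pose let the fingers close. It gives the time, the measured TCP pose, the force and the opening at its end, in the units of the state.
- env.get_state(): the state, without advancing time (a new reading comes with each control period).
- env.read_camera(name): name is "scene" or "top" or "wrist"; returns a dict with "color" (420x560x3 uint8, red, green, blue), "depth" (420x560 float32, m along the optical axis (not along the pixel's ray), 0 where there is no reading), "fx", "fy", "cx", "cy" (pixels), "eye" and "attitude" of the camera in the world. Camera axes: x right, y down, z forward; pixel columns grow to the right and rows downward; lengths in m; the calibration is good to about 2 mm. A picture is of the moment at which its call begins.
- env.hand_in(): hands the job in, once; it reports no verdict.
The state is a dict: "clock": time; "joint_pos": joint angles; "qvel": joint speeds; "tau": joint torques, N m; "tcp_pos": TCP position; "orientation": TCP orientation; "wrist_force": force on the tool from outside, world axes, zero at the start; "ft_torque": the same for the moment, N m; "finger_gap": finger opening in m.
Only numpy, scipy, OpenCV 4.12 (cv2) and the standard library are available. Lean on these libraries where they do the work, as an engineer would, in place of code of your own. Each camera call takes 0.05 s, during which the arm holds its last target. There are 200 camera calls.

## Task

I have to change a fuse in this power unit. Prove it dead first: take the tester pen out of its stand, touch its tip gently to the left and then to the right of the three screws on the unit's terminal block (left and right as seen from the unit's front, where the pull tab is), and hang the tester back in its stand before you open anything. Then lift the spring-hinged clear guard by its pull tab and keep holding it open at about 60 degrees for me: finish while holding it there, and leave the other things on the bench where they are.

Things in the scene. Friction and masses are not known exactly. Their poses are not given: they have to be found in the camera images.
- power_unit: Grey open-frame power unit, 205 mm deep (x) by 204 mm wide (y), heavy, fixed. Origin at bench level; +x to its back, -x its front (facing the robot), +y its left seen from the front. Chassis from x = -115 to +90 mm. Its front, x = -115 to -46 mm, is an apron 30 mm high with a black terminal block; behind it a walled compartment 70 mm high under the clear guard.
- screw_left: Left steel screw head, 12 mm across, of three in a row on the terminal block (at the unit's x = -96 mm, y = +30, 0, -30 mm). Origin at the centre of its underside; its top is 4 mm above that, 44 mm above the bench. Thin black barriers stand 15 mm either side of its centre, tops 47 mm above the bench.
- screw_right: Right screw head of the three, otherwise as screw_left; 60 mm from it.
- guard (a joint): Opening angle of the clear guard (rad): 0 shut and level, grows as its front edge rises, stop at 1.75. The guard is a clear 4 mm sheet in an aluminium frame 196 mm wide, hinged along the compartment's back edge. A spring and its weight pull it shut from every angle: at the tab it takes about 1.5 to 2 N, square to the guard, to lift it.
- guard_hinge (a point): Middle of the guard's hinge line, 73 mm above the bench at the unit's back. The hinge line runs along the unit's y.
- pull_tab: Black tab on the middle of the guard's front edge, 26 mm wide (y), 10 mm thick, 36 mm long. Origin at its grip point, 15 mm from its free end, 162 mm from the hinge line and level with it when shut (73 mm above the bench); -x points away from the hinge. Pinched from above by its two side faces, it turns between the fingers as the guard rises, so the hand may stay upright.
- tester: Cordless tester pen, 162 mm long, 50 to 90 g, hanging tip down. Origin at the underside of its round finger guard (28 mm across, 5 mm thick), z up along the pen. Above: a black square handle 16 x 16 mm (sides along its x and y) to 87 mm above the origin, capped at 92 mm. Below: a grey nose 13 mm thick, tapering from 38 to 56 mm below the origin, then the metal tip.
- tester_tip: The tester's thin metal tip (3 mm thick). Origin at its free end, 70 mm below the finger guard's underside; z as the tester's. It is sprung: it starts to yield at under 1 N and goes in up to 6 mm at about 2.3 N.
- tester_stand: Fixed tester stand: a dark round foot 84 mm across with an upright aluminium tube 30 mm across. Origin at bench level on the tube's axis.
- stand_mouth (a point): Centre of the tube's upper rim, 92 mm above the bench. The bore is 19 mm wide and deeper than the nose and tip; the tester hangs in it with its finger guard resting on the rim.
- solder_spool: Solder wire spool, 55 mm across, 45 mm high, standing beside the unit; leave it alone. Origin at bench level, about 26 mm from the spool's axis.
- parts_dish: Round dish of small parts, 76 mm across, 22 mm high, beside the unit; leave it alone. Origin at the centre of its underside.
- side_cutter: Side cutter lying on the bench, 136 x 54 x 12 mm; leave it alone. Origin at its middle, at bench level.

How it is judged:
By the outcome, as a careful person would: the job done as asked, in the order asked, and still so for the second after the job is handed in, while the arm keeps its last pose, push and grip.
It also fails if it takes over 67 s, if anything falls off the work surface, if the arm or the gripper's body presses on something with over 40 N, if the wrist force passes 120 N, or if a joint passes its speed limit or range.

## Working session

There is one attempt and no reset: what is moved stays moved. The work goes in short steps, Python scripts to look and compute and a tool call to move; the robot and the scene stay as the last step left them, time stands still between calls to the robot, and variables do not carry over. Pictures are saved under pics/ and viewed, about 8 in all and at most 12, crops included, and the job is handed in when it is done.

Besides the shell and the picture viewer there is one more tool, called after "Request:" as name(argument=value, ...) on one line, values as JSON. servo_tool: Moves the arm, as the interface text tells. Its arguments: {"type":"object","properties":{"targets":{"type":"array","items":{"type":"object","properties":{"xyz":{"type":"array","items":{"type":"number"}},"twist":{"type":"array","items":{"type":"number"}},"jaw":{"type":"number"}}}},"squeeze":{"type":"number"}},"required":["targets"]}

```bash
ls; mkdir -p pics; cat > h.py <<'E'
import numpy as np, cv2
from scipy.spatial.transform import Rotation as R
from workcell import env
def rot(q): return R.from_quat([q[1],q[2],q[3],q[0]]).as_matrix()
def cam(n,save=None):
    c=env.read_camera(n)
    if save: cv2.imwrite('pics/'+save,c['color'][:,:,::-1])
    return c
def att(c):
    a=np.array(c['attitude'],float)
    return rot(a) if a.size==4 else a.reshape(3,3)
def ray(c,u,v): return att(c)@np.array([(u-c['cx'])/c['fx'],(v-c['cy'])/c['fy'],1.])
def onplane(c,u,v,z):
    d=ray(c,u,v); e=np.array(c['eye']); return e+d*(z-e[2])/d[2]
def cloud(c):
    v,u=np.mgrid[:420,:560]; d=c['depth']
    p=np.stack([(u-c['cx'])/c['fx']*d,(v-c['cy'])/c['fy']*d,d],-1)
    return p@att(c).T+np.array(c['eye'])
E
python3 - <<'E'
from h import *
print(env.get_state())
cs=[cam(n,n+'0.png') for n in ('top','scene')]
for c in cs: print(c['eye'],c['attitude'],c['fx'],c['cx'],c['cy'])
cv2.imwrite('pics/top0b.png',cs[0]['color'][:,:,::-1])
E
```

```text
pics
{'clock': 0.0, 'joint_pos': array([-1.41960944e+00,  3.13987210e-01,  4.49842150e-02,  1.30361793e+00,
        3.97813040e-05,  1.43119993e+00]), 'qvel': array([-0.00116486, -0.00010301, -0.0011704 ,  0.00029222,  0.00159551,
       -0.00065952]), 'tau': array([-1.22944610e-03, -4.80618238e+01,  2.98536354e+01,  1.89255568e-02,
       -2.84091487e-05,  3.25459212e-05]), 'tcp_pos': array([ 0.16478011, -0.55034626,  0.23041853]), 'orientation': array([-6.55491368e-04,  8.02091519e-01, -5.97200438e-01, -6.34839143e-04]), 'wrist_force': array([-0.49297001, -0.62899084, -0.24500003]), 'ft_torque': array([-0.02001165, -0.02006442, -0.00175522]), 'finger_gap': 0.08532604756441849}
[ 0.44598    -0.17257566  1.04737403] [-0.02941563  0.71203595 -0.69977871  0.04949023] 431.21408896501026 282.65965713503925 209.77028970161138
[-0.18935383 -0.99861622  0.57134474] [-0.5190904   0.77503385 -0.30646767  0.18959235] 520.1472597997406 280.13546912663054 202.99697340670625
```

View pics/top0.png

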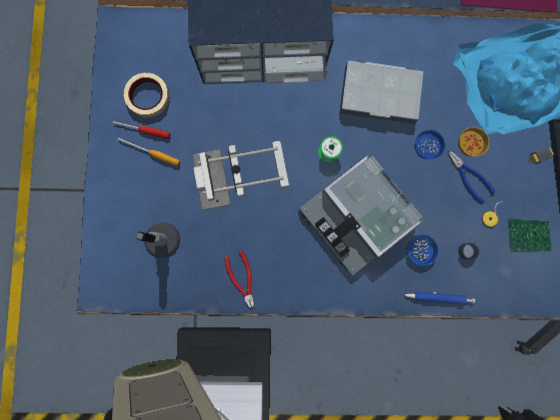

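View pics/scene0.png

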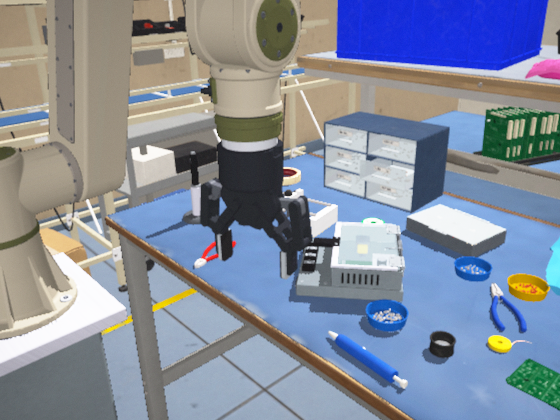

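The top view shows the stand with its pen at about (160,240), the unit at about (360,215) with its tab at (343,226), and the terminal block running from (318,222) to (340,252). I'll zoom in and get depth.

```bash
python3 - <<'E'
from h import *
c=cam('top'); I=c['color'][:,:,::-1]; P=cloud(c)
a=cv2.resize(I[145:285,295:430],None,fx=4,fy=4,interpolation=cv2.INTER_CUBIC)
b=cv2.resize(I[215:265,125:190],None,fx=4,fy=4,interpolation=cv2.INTER_CUBIC)
o=np.zeros((560,800,3),np.uint8); o[:,:540]=a; o[:200,540:800]=b
cv2.imwrite('pics/crop1.png',o)
for n,(u,v) in dict(bench=(200,270),pen=(142,236),penb=(150,238),tab=(343,226),tab2=(336,231),glassmid=(375,205),apron=(345,258)).items(): print(n,P[v,u].round(4))
# foot of stand: heights 3..30mm
z=P[...,2]; g=I.max(2)
sub=np.zeros(z.shape,bool); sub[215:265,125:190]=1
for lo,hi in((.004,.04),(.085,.10),(.15,.21)):
    m=sub&(z>lo)&(z<hi); print(lo,m.sum(),np.median(P[m],0) if m.sum() else '', P[m].min(0) if m.any() else'',P[m].max(0) if m.any() else'')
sub[:]=0; sub[145:285,295:430]=1
m=sub&(z>.055)&(z<.09)
# compartment (and guard) outline
ct=cv2.minAreaRect(P[m][:,:2].astype(np.float32)*1000); print('comp',ct)
m=sub&(z>.02)&(z<.09); m[:, :298]=0
n,l,s,_=cv2.connectedComponentsWithStats(m.astype(np.uint8)); k=l[215,375]; print(cv2.minAreaRect(P[l==k][:,:2].astype(np.float32)*1000))
E
```

```text
bench [ 0.4149 -0.006   0.0018]
pen [0.4854 0.0821 0.1829]
penb [0.4839 0.0803 0.1316]
tab [ 0.5207 -0.3368  0.076 ]
tab2 [ 0.509  -0.3207  0.0773]
glassmid [ 0.5702 -0.4103  0.0757]
apron [ 0.4488 -0.3495  0.0286]
0.004 1144 [0.48298026 0.08110177 0.01076596] [0.4265235  0.02058232 0.00400574] [0.54588829 0.17729741 0.03947117]
0.085 78 [0.48347899 0.08041983 0.09563285] [0.47237704 0.07292232 0.08538041] [0.50102777 0.09873735 0.09987752]
0.15 91 [0.48577457 0.08354836 0.17922575] [0.47752473 0.07738454 0.15177647] [0.49475138 0.09611648 0.18734646]
comp ((559.8758544921875, -391.04376220703125), (199.89236450195312, 180.61016845703125), 38.664031982421875)
((550.8687744140625, -380.0842590332031), (203.9195556640625, 210.12359619140625), 39.20209884643555)
```

View pics/crop1.png

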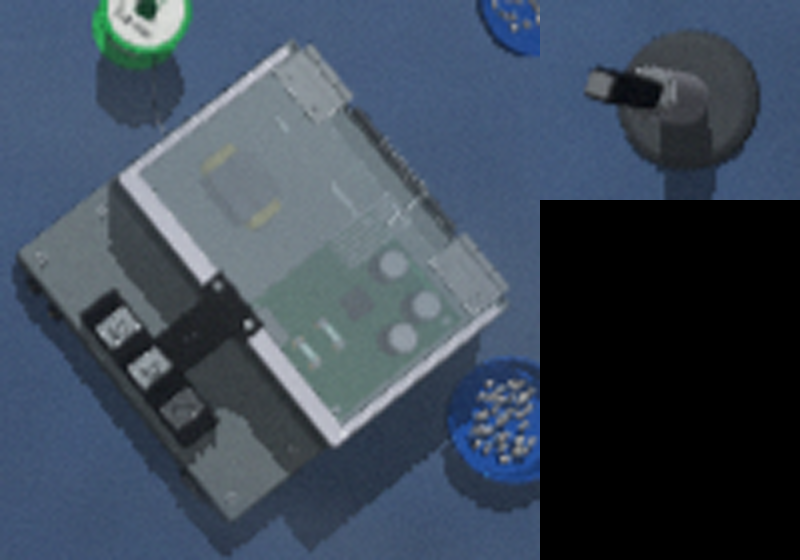

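The crop shows the screws at image (325,226.8), (332.5,237) and (340.8,246.8), and the stand foot centred near (162.5,239.5).

```bash
cat > plan.py <<'E'
from h import *
def tool(goal, xdir=None):
    """shift/twist in tool axes to bring TCP to goal, pointing down with tool x along +-xdir"""
    s=env.get_state(); M=rot(s['orientation']); p=np.array(s['tcp_pos'])
    out=M.T@(np.array(goal)-p); print('shift',out.round(4))
    if xdir is not None:
        best=[]
        for sg in(1,-1):
            x=sg*np.array([xdir[0],xdir[1],0.]);x/=np.linalg.norm(x); z=np.array([0,0,-1.]); G=np.stack([x,np.cross(z,x),z],1)
            best.append(R.from_matrix(M.T@G).as_rotvec().round(4))
        print('twists',best,'j6',s['joint_pos'][5].round(3))
E
python3 - <<'E'
from plan import *
c=cam('top'); P=cloud(c)
s=[onplane(c,u-.4,v-.4,.044)[:2] for u,v in((325,226.75),(332.5,237),(340.75,246.75))]
print('screws',np.round(s,4),np.linalg.norm(s[0]-s[2]))
y=(s[0]-s[2])/np.linalg.norm(s[0]-s[2]); x=np.array([y[1],-y[0]]); print('ux',x,'uy',y,np.degrees(np.arctan2(x[1],x[0])))
mid=np.mean(s,0); o=mid+.096*x; print('origin',o,'tab at x=-72:',o-.072*x)
u,v=np.mgrid[295:430,145:285]; 
pts=(P[145:285,295:430].reshape(-1,3)); q=(pts[:,:2]-o)@np.stack([x,y],1)
z=pts[:,2]; k=(z>.055)&(z<.09)&(abs(q[:,0])<.15)&(abs(q[:,1])<.12)
print('comp local range',np.percentile(q[k],[.5,99.5],axis=0)); 
k2=k&(q[:,0]<-.055); print('tab local',k2.sum(),q[k2].min(0),q[k2].max(0),np.median(z[k2]))
print('stand foot',onplane(c,162.1,239.1,.01))
# foot circle via mask on depth-independent darkness
g=c['color'].astype(int); m=np.zeros((420,560),np.uint8); m[215:265,140:190]=((g[...,2]-g[...,0])[215:265,140:190]<25)
ct=max(cv2.findContours(m,0,2)[0],key=cv2.contourArea);(e,r)=cv2.minEnclosingCircle(ct);print(e,r,onplane(c,*e,.01))
tool([.484,.082,.30])
E
```

```text
screws [[ 0.5216 -0.299 ]
 [ 0.4979 -0.3166]
 [ 0.4756 -0.336 ]] 0.05907325443598943
ux [ 0.6268828  -0.77911357] uy [0.77911357 0.6268828 ] -51.179486415888704
origin [ 0.55855164 -0.39199567] tab at x=-72: [ 0.51341608 -0.33589949]
comp local range [[-0.08540831 -0.09623932]
 [ 0.08880569  0.09995104]]
tab local 182 [-0.09023294 -0.01175629] [-0.05503334  0.01401349] 0.07788589974361015
stand foot [0.48675877 0.08521216 0.01      ]
(159.0, 239.0) 20.24855613708496 [0.48687197 0.09255423 0.01      ]
shift [-0.5146 -0.4872 -0.0686]
```

Request:
servo_tool(targets=[{"xyz":[-0.515,-0.487,-0.069],"twist":[0,0,-1.5],"jaw":1},{"xyz":[-0.515,-0.487,-0.069],"twist":[0,0,-1.5],"jaw":1},{"xyz":[-0.515,-0.487,-0.069],"twist":[0,0,-1.5],"jaw":1},{"xyz":[-0.515,-0.487,-0.069],"twist":[0,0,-1.5],"jaw":1},{"xyz":[-0.515,-0.487,-0.069],"twist":[0,0,-1.5],"jaw":1},{"xyz":[-0.515,-0.487,-0.069],"twist":[0,0,-1.5],"jaw":1},{"xyz":[-0.515,-0.487,-0.069],"twist":[0,0,-1.5],"jaw":1},{"xyz":[-0.515,-0.487,-0.069],"twist":[0,0,-1.5],"jaw":1},{"xyz":[-0.515,-0.487,-0.069],"twist":[0,0,-1.5],"jaw":1},{"xyz":[-0.515,-0.487,-0.069],"twist":[0,0,-1.5],"jaw":1},{"xyz":[-0.515,-0.487,-0.069],"twist":[0,0,-1.5],"jaw":1},{"xyz":[-0.515,-0.487,-0.069],"twist":[0,0,-1.5],"jaw":1}])

```text
clock: 1.2
tcp_pos: [0.3891, -0.1045, 0.2801]
orientation: [0.0, 0.994, 0.113, 0.0]
wrist_force: [1.4, -0.5, -0.2]
finger_gap: 0.085
```

```bash
python3 - <<'E'
from plan import *
tool([.484,.082,.30],[np.cos(.22),np.sin(.22)])
E
```

```text
shift [ 0.1343 -0.1605 -0.0199]
twists [array([ 0.0006, -0.0005,  0.0059]), array([ 8.0000e-04,  9.0000e-04, -3.1357e+00])] j6 0.883
```

Request:
servo_tool(targets=[{"xyz":[0.134,-0.16,-0.02],"twist":[0,0,0],"jaw":1},{"xyz":[0.134,-0.16,-0.02],"twist":[0,0,0],"jaw":1},{"xyz":[0.134,-0.16,-0.02],"twist":[0,0,0],"jaw":1},{"xyz":[0.134,-0.16,-0.02],"twist":[0,0,0],"jaw":1},{"xyz":[0.134,-0.16,-0.02],"twist":[0,0,0],"jaw":1},{"xyz":[0.134,-0.16,-0.02],"twist":[0,0,0],"jaw":1},{"xyz":[0.134,-0.16,-0.02],"twist":[0,0,0],"jaw":1}])

```text
clock: 1.78
tcp_pos: [0.4851, 0.0811, 0.2993]
orientation: [0.0, 0.994, 0.112, -0.0]
wrist_force: [0.2, -0.0, -0.8]
finger_gap: 0.0851
```

```bash
python3 - <<'E'
from plan import *
s=env.get_state(); print(s['clock'],s['tcp_pos'],s['joint_pos'])
c=cam('wrist','w1.png'); print(c['eye'],c['fx'],c['cx'],c['cy']); print(att(c).round(3))
E
```

```text
1.7833 [0.48507849 0.08107233 0.29926732] [ 2.33252088e-03  1.39959555e-01 -1.11136147e-02  1.42033520e+00
 -1.97682588e-04  1.34840741e+00]
[0.47120181 0.14408658 0.44266243] 366.4290915655518 276.6927050108402 210.93498876465415
[[ 0.975  0.216  0.057]
 [ 0.223 -0.941 -0.253]
 [-0.001  0.259 -0.966]]
```

View pics/w1.png

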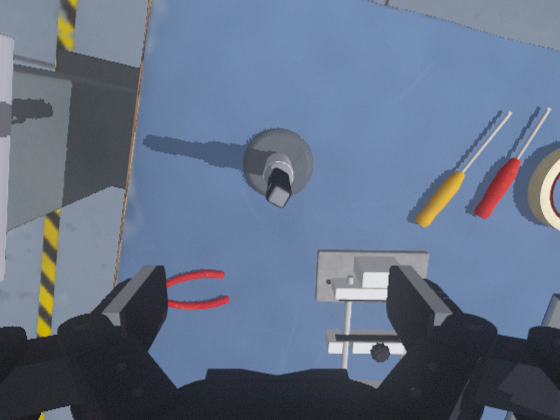

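The wrist view shows the foot at (278,163) and the pen cap at about (279,198), turned a little.

```bash
python3 - <<'E'
from plan import *
c=cam('wrist'); I=c['color'][:,:,::-1]
print('cap',onplane(c,279,198,.184),'foot',onplane(c,278,163,.008))
P=cloud(c); z=P[...,2]; m=np.zeros(z.shape,bool); m[140:220,240:315]=1
k=m&(z>.178)&(z<.19); q=P[k]; print(k.sum(),q.mean(0)); r=cv2.minAreaRect((q[:,:2]*1e4).astype(np.float32)); print(r)
vs,us=np.nonzero(k);print(us.min(),us.max(),vs.min(),vs.max())
m2=np.zeros(z.shape,np.uint8); g=c['color'].astype(int); m2[120:205,235:320]=((g[...,2]-g[...,0])<25)[120:205,235:320]
ct=max(cv2.findContours(m2,0,2)[0],key=cv2.contourArea); print(cv2.minEnclosingCircle(ct))
k=m&(z>.088)&(z<.1); print('rim/guard',P[k].mean(0),P[k].min(0),P[k].max(0))
cv2.imwrite('pics/w1c.png',cv2.resize(I[120:220,225:330],None,fx=5,fy=5,interpolation=cv2.INTER_CUBIC))
E
```

```text
cap [0.48522507 0.08485359 0.184     ] foot [0.48441465 0.0866624  0.008     ]
390 [0.48472518 0.08827501 0.18301725]
((4850.47021484375, 874.2716674804688), (153.73526000976562, 152.39956665039062), 75.70144653320312)
267 292 181 205
((278.0, 166.0), 38.47086715698242)
rim/guard [0.48286898 0.09312109 0.09577705] [0.47034759 0.07610494 0.08817443] [0.49971244 0.10173915 0.09985793]
```

View pics/w1c.png

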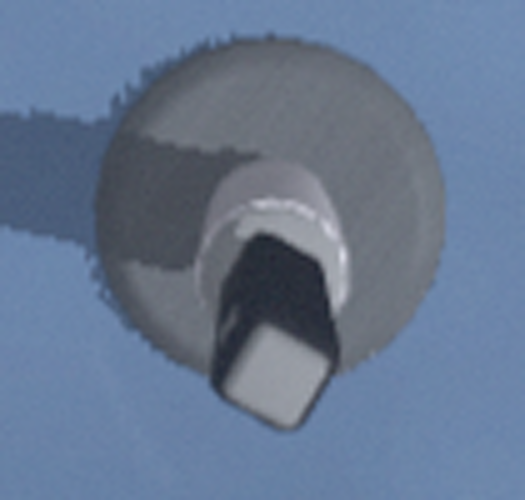

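Request:
servo_tool(targets=[{"xyz":[0.001,-0.006,0.03],"twist":[0,0,0.475],"jaw":1},{"xyz":[0.001,-0.006,0.06],"twist":[0,0,0.475],"jaw":1},{"xyz":[0.001,-0.006,0.09],"twist":[0,0,0.475],"jaw":1},{"xyz":[0.001,-0.006,0.115],"twist":[0,0,0.475],"jaw":1},{"xyz":[0.001,-0.006,0.14],"twist":[0,0,0.475],"jaw":1},{"xyz":[0.001,-0.006,0.16],"twist":[0,0,0.475],"jaw":1},{"xyz":[0.001,-0.006,0.166],"twist":[0,0,0.475],"jaw":1},{"xyz":[0.001,-0.006,0.166],"twist":[0,0,0.475],"jaw":1},{"xyz":[0.001,-0.006,0.166],"twist":[0,0,0.475],"jaw":1}])

```text
clock: 2.63
tcp_pos: [0.4843, 0.084, 0.1345]
orientation: [0.0, 0.992, -0.128, 0.0]
wrist_force: [1.0, -0.7, 1.2]
finger_gap: 0.0852
```

```bash
python3 - <<'E'
from plan import *
tool([.485,.087,.133],[np.cos(-.2496),np.sin(-.2496)])
c=cam('wrist','w2.png')
P=cloud(c); z=P[...,2]
d=np.linalg.norm(P[...,:2]-[.485,.087],axis=-1)
k=(z>.176)&(z<.19)&(d<.02); q=P[k]; print(k.sum(),q.mean(0)); print(cv2.minAreaRect((q[:,:2]*1e4).astype(np.float32)))
E
```

```text
shift [-0.0001 -0.0031  0.0015]
twists [array([ 0.0001, -0.0004, -0.0073]), array([-6.0000e-04, -1.0000e-04,  3.1343e+00])] j6 1.836
2676 [0.48585179 0.08976051 0.18221446]
((4856.01025390625, 884.3765869140625), (152.88790893554688, 160.76197814941406), 73.8335189819336)
```

View pics/w2.png

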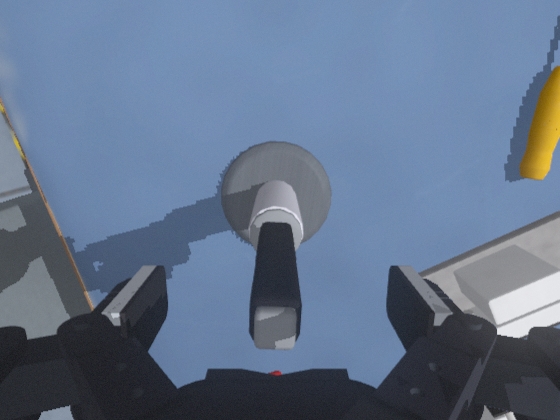

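Request:
servo_tool(targets=[{"xyz":[0,-0.003,0.001],"twist":[0,0,0],"jaw":1},{"xyz":[0,-0.003,0.001],"twist":[0,0,0],"jaw":1},{"xyz":[0,-0.003,0.001],"twist":[0,0,0],"jaw":1}])

```text
clock: 2.93
tcp_pos: [0.4857, 0.0881, 0.1337]
orientation: [-0.0, 0.992, -0.127, 0.001]
wrist_force: [-0.3, -0.2, 0.5]
finger_gap: 0.0853
```

Good. Close.

Request:
servo_tool(squeeze=40, targets=[{"xyz":[0,0,0],"twist":[0,0,0],"jaw":0},{"xyz":[0,0,0],"twist":[0,0,0],"jaw":0},{"xyz":[0,0,0],"twist":[0,0,0],"jaw":0},{"xyz":[0,0,0],"twist":[0,0,0],"jaw":0},{"xyz":[0,0,0],"twist":[0,0,0],"jaw":0},{"xyz":[0,0,0],"twist":[0,0,0],"jaw":0},{"xyz":[0,0,0],"twist":[0,0,0],"jaw":0},{"xyz":[0,0,0],"twist":[0,0,0],"jaw":0},{"xyz":[0,0,0],"twist":[0,0,0],"jaw":0},{"xyz":[0,0,0],"twist":[0,0,0],"jaw":0}])

```text
clock: 3.77
tcp_pos: [0.4851, 0.0879, 0.1327]
orientation: [0.0, 0.992, -0.127, 0.0]
wrist_force: [-0.1, -0.1, 1.4]
finger_gap: 0.0155
```

Request:
servo_tool(targets=[{"xyz":[0,0,-0.02],"twist":[0,0,0],"jaw":0},{"xyz":[0,0,-0.04],"twist":[0,0,0],"jaw":0},{"xyz":[0,0,-0.065],"twist":[0,0,0],"jaw":0},{"xyz":[0,0,-0.09],"twist":[0,0,0],"jaw":0},{"xyz":[0,0,-0.11],"twist":[0,0,0],"jaw":0},{"xyz":[0,0,-0.12],"twist":[0,0,0],"jaw":0},{"xyz":[0,0,-0.12],"twist":[0,0,0],"jaw":0},{"xyz":[0,0,-0.12],"twist":[0,0,0],"jaw":0}])

```text
clock: 4.43
tcp_pos: [0.4851, 0.0879, 0.2523]
orientation: [0.0, 0.992, -0.127, 0.0]
wrist_force: [0.8, 0.3, 0.1]
finger_gap: 0.0157
```

```bash
python3 - <<'E'
from plan import *
s=env.get_state(); print(s['clock'],s['tcp_pos'],s['wrist_force'],s['finger_gap'])
c=cam('wrist','w3.png')
tool([.498,-.317,.253],[np.cos(-.2496),np.sin(-.2496)])
tool([.485,.0879,.1327])
E
```

```text
4.4333 [0.48507571 0.08788608 0.25225496] [0.76989838 0.26935059 0.07016273] 0.015677980828402827
shift [ 0.1152  0.3884 -0.0015]
twists [array([ 0.0005,  0.0015, -0.0054]), array([ 2.4000e-03, -9.0000e-04,  3.1362e+00])] j6 1.842
shift [ 0.0006 -0.0002  0.1188]
```

View pics/w3.png

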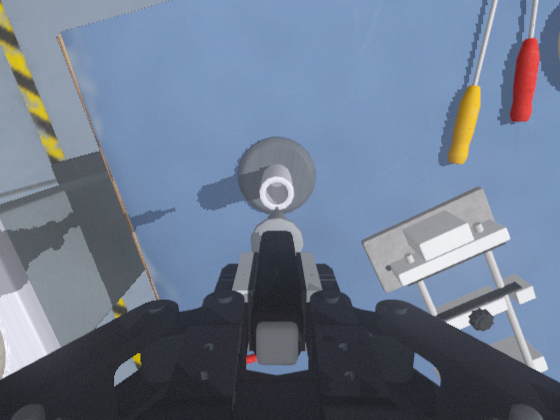

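The pen hangs straight in the jaws with its tip at (277,210), and the stand mouth is at (277,193). Next, travel to the left screw.

```bash
python3 - <<'E'
from plan import *
c=cam('wrist'); print('mouth',onplane(c,277,193,.092),'tip',onplane(c,277,210,.1416))
tool([.5218,-.2984,.252])
E
```

```text
mouth [0.485093   0.08685276 0.092     ] tip [0.48468453 0.0852388  0.1416    ]
shift [ 0.1338  0.3643 -0.001 ]
```

Request:
servo_tool(targets=[{"xyz":[0.007,0.018,0],"twist":[0,0,0],"jaw":0},{"xyz":[0.02,0.055,0],"twist":[0,0,0],"jaw":0},{"xyz":[0.034,0.092,0],"twist":[0,0,0],"jaw":0},{"xyz":[0.048,0.13,0],"twist":[0,0,0],"jaw":0},{"xyz":[0.062,0.168,0],"twist":[0,0,0],"jaw":0},{"xyz":[0.076,0.206,0],"twist":[0,0,0],"jaw":0},{"xyz":[0.09,0.244,0],"twist":[0,0,0],"jaw":0},{"xyz":[0.104,0.282,0],"twist":[0,0,0],"jaw":0},{"xyz":[0.117,0.317,0],"twist":[0,0,0],"jaw":0},{"xyz":[0.127,0.345,0],"twist":[0,0,0],"jaw":0},{"xyz":[0.134,0.364,0],"twist":[0,0,0],"jaw":0},{"xyz":[0.134,0.364,0],"twist":[0,0,0],"jaw":0}])

```text
clock: 5.53
tcp_pos: [0.5222, -0.3022, 0.2498]
orientation: [-0.0, 0.992, -0.129, -0.001]
wrist_force: [1.2, -0.6, -1.2]
finger_gap: 0.0158
```

Request:
servo_tool(targets=[{"xyz":[0,0,0.02],"twist":[0,0,0],"jaw":0},{"xyz":[0,0,0.045],"twist":[0,0,0],"jaw":0},{"xyz":[0,0,0.06],"twist":[0,0,0],"jaw":0},{"xyz":[0,0,0.06],"twist":[0,0,0],"jaw":0},{"xyz":[0,0,0.06],"twist":[0,0,0],"jaw":0}])

```text
clock: 5.95
tcp_pos: [0.5218, -0.2968, 0.191]
orientation: [-0.001, 0.992, -0.127, -0.002]
wrist_force: [-0.0, -0.1, -0.2]
finger_gap: 0.0156
```

```bash
python3 - <<'E'
from plan import *
s=env.get_state(); print(s['clock'],s['tcp_pos'],s['wrist_force'],s['joint_pos'])
c=cam('wrist','w4.png')
tool([.5218,-.2984,.19],[np.cos(-.2496),np.sin(-.2496)])
E
```

```text
5.95 [ 0.52177178 -0.29677856  0.19096256] [-0.02959219 -0.08967812 -0.16236481] [-6.50834714e-01  3.79371085e-01  4.17698294e-02  1.23752136e+00
  1.73221091e-05  1.17451675e+00]
shift [-0.0006  0.0011  0.0024]
twists [array([-0.0005,  0.0013, -0.0049]), array([2.0000e-03, 8.0000e-04, 3.1367e+00])] j6 1.175
```

View pics/w4.png

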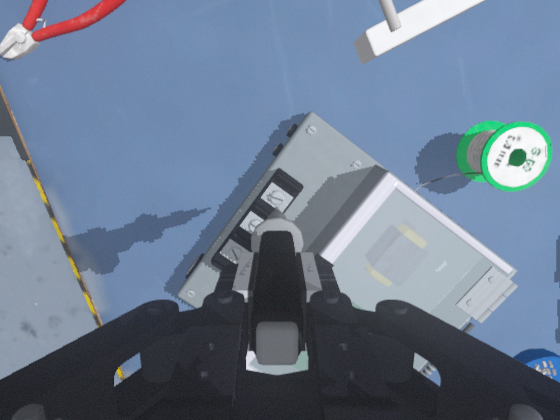

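The left screw is at about (275,196), the middle at about (252,226), and the right at about (233,251). The tip is hidden behind the finger guard.

```bash
python3 - <<'E'
from plan import *
c=cam('wrist'); I=c['color'][:,:,::-1]
for u,v in((275.5,196.5),(252.5,225.5),(233,251)): print(onplane(c,u,v,.044))
e=np.array(c['eye']); 
def proj(p):
    q=att(c).T@(np.array(p)-e); return c['fx']*q[0]/q[2]+c['cx'],c['fy']*q[1]/q[2]+c['cy']
print('tip px',proj([.5218,-.2968,.0803]),'under-tip px',proj([.5218,-.2968,.044]))
cv2.imwrite('pics/w4c.png',cv2.resize(I[160:280,210:310],None,fx=5,fy=5,interpolation=cv2.INTER_CUBIC))
E
```

```text
[ 0.52194401 -0.29849842  0.044     ]
[ 0.49714506 -0.31764633  0.044     ]
[ 0.4750385  -0.33532965  0.044     ]
tip px (np.float64(274.5116666713443), np.float64(205.44191229986134)) under-tip px (np.float64(274.8035723178508), np.float64(194.57385021440535))
```

View pics/w4c.png

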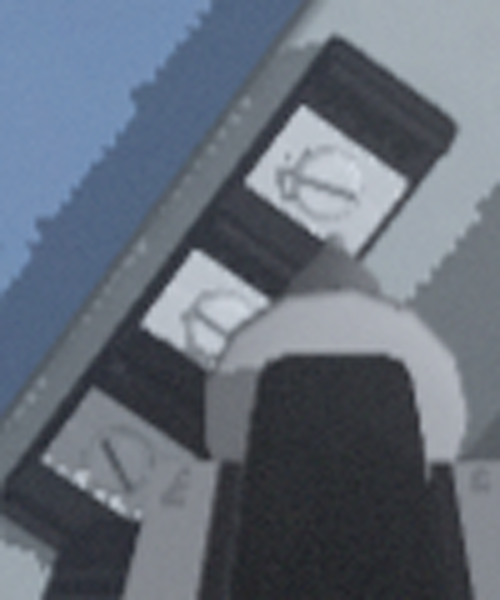

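Request:
servo_tool(targets=[{"xyz":[-0.0005,0.001,0.01],"twist":[0,0,0],"jaw":0},{"xyz":[-0.0005,0.001,0.02],"twist":[0,0,0],"jaw":0},{"xyz":[-0.0005,0.001,0.026],"twist":[0,0,0],"jaw":0},{"xyz":[-0.0005,0.001,0.026],"twist":[0,0,0],"jaw":0},{"xyz":[-0.0005,0.001,0.026],"twist":[0,0,0],"jaw":0}])

```text
clock: 6.47
tcp_pos: [0.5217, -0.2987, 0.1661]
orientation: [-0.0, 0.992, -0.127, -0.001]
wrist_force: [0.0, -1.1, -0.5]
finger_gap: 0.0157
```

```bash
python3 - <<'E'
from plan import *
s=env.get_state(); print(s['clock'],s['tcp_pos'],s['wrist_force'])
def crop(n,p,w,h):
    c=cam(n); q=att(c).T@(np.array(p)-np.array(c['eye'])); u=c['fx']*q[0]/q[2]+c['cx']; v=c['fy']*q[1]/q[2]+c['cy']; print(n,u,v)
    u0=int(max(0,min(560-w,u-w//2)));v0=int(max(0,min(420-h,v-h//2))); print(u0,v0)
    return cv2.resize(c['color'][v0:v0+h,u0:u0+w,::-1],(400,400),interpolation=cv2.INTER_CUBIC)
t=[.522,-.298,.05]
cv2.imwrite('pics/t1.png',np.hstack([crop('wrist',t,66,66),crop('scene',t,66,66)]))
E
```

```text
6.4667 [ 0.52172837 -0.29865132  0.16605535] [ 0.00561843 -1.12552739 -0.52512921]
wrist 276.0057826865231 203.71448716492046
243 170
scene 311.94224092969995 245.10714972235257
278 212
```

View pics/t1.png

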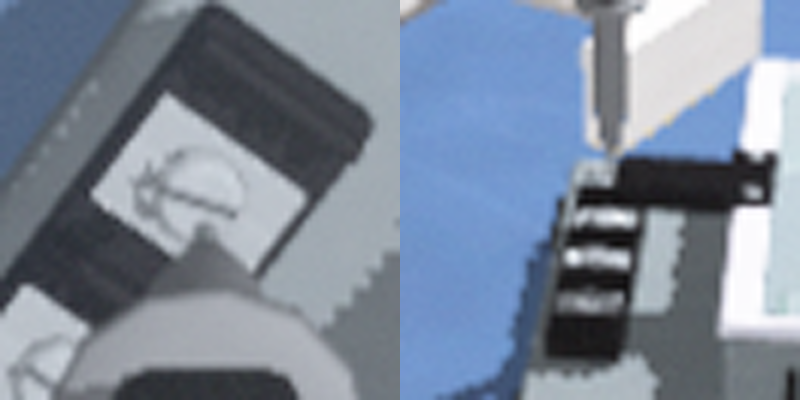

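The tip is right above the left screw head in both views. Now descend slowly.

Request:
servo_tool(targets=[{"xyz":[0,0,0.004],"twist":[0,0,0],"jaw":0},{"xyz":[0,0,0.007],"twist":[0,0,0],"jaw":0},{"xyz":[0,0,0.009],"twist":[0,0,0],"jaw":0},{"xyz":[0,0,0.01],"twist":[0,0,0],"jaw":0},{"xyz":[0,0,0.011],"twist":[0,0,0],"jaw":0},{"xyz":[0,0,0.011],"twist":[0,0,0],"jaw":0},{"xyz":[0,0,0.011],"twist":[0,0,0],"jaw":0}])

```text
clock: 7.15
tcp_pos: [0.5221, -0.299, 0.1557]
orientation: [0.0, 0.992, -0.127, -0.0]
wrist_force: [0.2, -0.1, -0.2]
finger_gap: 0.0153
```

Request:
servo_tool(targets=[{"xyz":[0,0,0.001],"twist":[0,0,0],"jaw":0},{"xyz":[0,0,0.002],"twist":[0,0,0],"jaw":0},{"xyz":[0,0,0.002],"twist":[0,0,0],"jaw":0},{"xyz":[0,0,0.002],"twist":[0,0,0],"jaw":0},{"xyz":[0,0,0.002],"twist":[0,0,0],"jaw":0}])

```text
clock: 7.57
tcp_pos: [0.5223, -0.2991, 0.154]
orientation: [0.0, 0.992, -0.127, 0.0]
wrist_force: [-0.7, 0.1, 0.5]
finger_gap: 0.0155
```

```bash
python3 - <<'E'
from plan import *
for i in range(4):
    s=env.get_state(); print(s['clock'],s['tcp_pos'],s['wrist_force']); c=cam('scene')
p=[.522,-.298,.05]; q=att(c).T@(np.array(p)-np.array(c['eye']));u=int(c['fx']*q[0]/q[2]+c['cx']);v=int(c['fy']*q[1]/q[2]+c['cy'])
w=cam('wrist')['color'][170:236,243:309,::-1]
cv2.imwrite('pics/t2.png',np.hstack([cv2.resize(x,(400,400),interpolation=cv2.INTER_CUBIC) for x in(w,c['color'][v-33:v+33,u-33:u+33,::-1])]))
E
```

```text
7.5667 [ 0.52229831 -0.2990971   0.15396235] [-0.7123606   0.06465349  0.54743146]
7.6167 [ 0.52229875 -0.29908271  0.1539463 ] [-0.37352585  0.75990391  0.33399503]
7.6667 [ 0.5223001  -0.2990892   0.15393528] [-0.85120153 -0.81787462  0.24951029]
7.7167 [ 0.52228048 -0.29905375  0.15389884] [-0.82094981 -0.43581168  0.39255287]
```

Request:
servo_tool(targets=[{"xyz":[0,0,0.001],"twist":[0,0,0],"jaw":0},{"xyz":[0,0,0.002],"twist":[0,0,0],"jaw":0},{"xyz":[0,0,0.002],"twist":[0,0,0],"jaw":0},{"xyz":[0,0,0.002],"twist":[0,0,0],"jaw":0},{"xyz":[0,0,0.002],"twist":[0,0,0],"jaw":0}])

```text
clock: 8.23
tcp_pos: [0.5222, -0.299, 0.1518]
orientation: [0.0, 0.992, -0.127, 0.0]
wrist_force: [-0.6, 1.1, 0.7]
finger_gap: 0.0155
```

```bash
python3 - <<'E'
from plan import *
f=[]
for i in range(5):
    s=env.get_state(); f.append(s['wrist_force']); c=cam('scene')
print(s['clock'],s['tcp_pos'],np.mean(f,0))
p=[.522,-.298,.05]; q=att(c).T@(np.array(p)-np.array(c['eye']));u=int(c['fx']*q[0]/q[2]+c['cx']);v=int(c['fy']*q[1]/q[2]+c['cy'])
w=cam('wrist')['color'][170:236,243:309,::-1]
cv2.imwrite('pics/t2.png',np.hstack([cv2.resize(x,(400,400),interpolation=cv2.INTER_CUBIC) for x in(w,c['color'][v-33:v+33,u-33:u+33,::-1])]))
E
```

```text
8.4333 [ 0.52221581 -0.29906143  0.15181174] [ 0.11710001 -0.25638872  1.00043067]
```

View pics/t2.png

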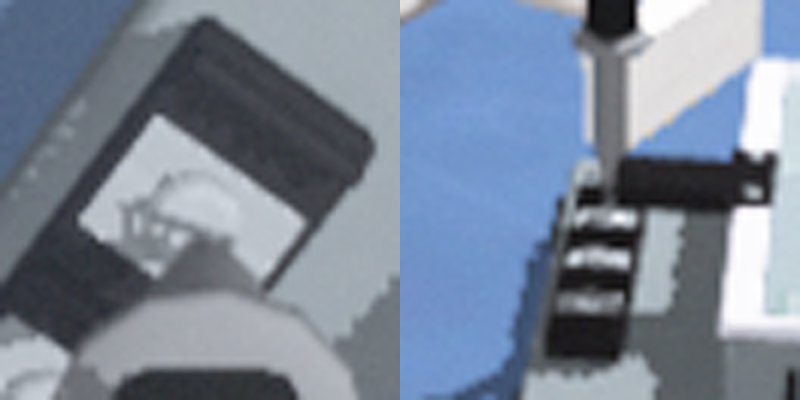

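Contact on the left screw: about +1.2 N, and the tip sits on the head. Lift, then move 60 mm to the right screw.

Request:
servo_tool(targets=[{"xyz":[0,0,-0.012],"twist":[0,0,0],"jaw":0},{"xyz":[0,0,-0.024],"twist":[0,0,0],"jaw":0},{"xyz":[-0.012,0.016,-0.026],"twist":[0,0,0],"jaw":0},{"xyz":[-0.024,0.032,-0.026],"twist":[0,0,0],"jaw":0},{"xyz":[-0.036,0.048,-0.026],"twist":[0,0,0],"jaw":0},{"xyz":[-0.036,0.048,-0.02],"twist":[0,0,0],"jaw":0},{"xyz":[-0.036,0.048,-0.012],"twist":[0,0,0],"jaw":0},{"xyz":[-0.036,0.048,-0.008],"twist":[0,0,0],"jaw":0},{"xyz":[-0.036,0.048,-0.008],"twist":[0,0,0],"jaw":0},{"xyz":[-0.036,0.048,-0.008],"twist":[0,0,0],"jaw":0}])

```text
clock: 9.37
tcp_pos: [0.4753, -0.3354, 0.1589]
orientation: [-0.001, 0.992, -0.127, -0.001]
wrist_force: [-0.2, -0.4, 0.2]
finger_gap: 0.0155
```

```bash
python3 - <<'E'
from plan import *
f=[]
for i in range(3):
    s=env.get_state(); f.append(s['wrist_force']); c=cam('wrist')
print(s['clock'],s['tcp_pos'],np.mean(f,0))
w=c['color'][170:236,243:309,::-1]
s=cam('scene'); p=[.4755,-.3365,.05]; q=att(s).T@(np.array(p)-np.array(s['eye']));u=int(s['fx']*q[0]/q[2]+s['cx']);v=int(s['fy']*q[1]/q[2]+s['cy'])
cv2.imwrite('pics/t3.png',np.hstack([cv2.resize(x,(400,400),interpolation=cv2.INTER_CUBIC) for x in(w,s['color'][v-33:v+33,u-33:u+33,::-1])]))
E
```

```text
9.4667 [ 0.47566984 -0.3358571   0.15967351] [ 0.32385987  0.25900793 -0.0875804 ]
```

View pics/t3.png

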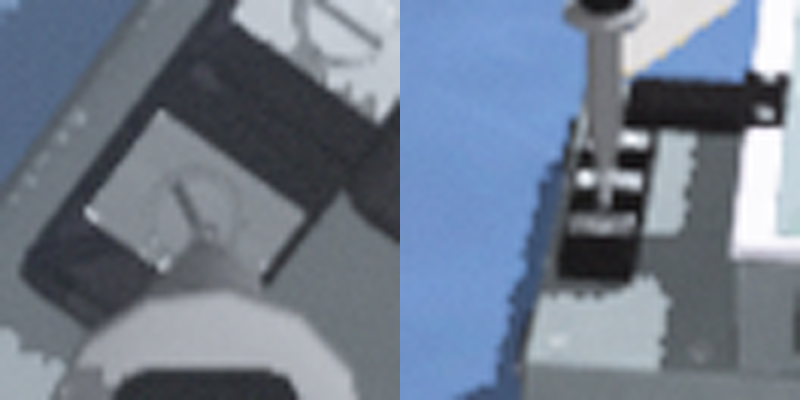

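Tip centred over the right screw head, as it was on the left.

Request:
servo_tool(targets=[{"xyz":[0,0,0.002],"twist":[0,0,0],"jaw":0},{"xyz":[0,0,0.004],"twist":[0,0,0],"jaw":0},{"xyz":[0,0,0.005],"twist":[0,0,0],"jaw":0},{"xyz":[0,0,0.006],"twist":[0,0,0],"jaw":0},{"xyz":[0,0,0.007],"twist":[0,0,0],"jaw":0},{"xyz":[0,0,0.008],"twist":[0,0,0],"jaw":0},{"xyz":[0,0,0.008],"twist":[0,0,0],"jaw":0},{"xyz":[0,0,0.008],"twist":[0,0,0],"jaw":0},{"xyz":[0,0,0.008],"twist":[0,0,0],"jaw":0},{"xyz":[0,0,0.008],"twist":[0,0,0],"jaw":0},{"xyz":[0,0,0.008],"twist":[0,0,0],"jaw":0}])

```text
clock: 10.48
tcp_pos: [0.4752, -0.3364, 0.1519]
orientation: [0.0, 0.992, -0.127, 0.0]
wrist_force: [-0.6, 0.1, 0.8]
finger_gap: 0.0156
```

```bash
python3 - <<'E'
from plan import *
f=[]
for i in range(6):
    s=env.get_state(); f.append(s['wrist_force']); c=cam('wrist')
print(s['clock'],s['tcp_pos'],np.mean(f,0))
E
```

```text
10.7333 [ 0.47526032 -0.33636828  0.15177819] [-0.00990904  0.45132906  1.05632087]
```

The right screw reads the same (~1.1 N). Lift and return.

Request:
servo_tool(targets=[{"xyz":[0,0,-0.02],"twist":[0,0,0],"jaw":0},{"xyz":[0,0,-0.045],"twist":[0,0,0],"jaw":0},{"xyz":[0,0,-0.075],"twist":[0,0,0],"jaw":0},{"xyz":[0,0,-0.1],"twist":[0,0,0],"jaw":0},{"xyz":[0,0,-0.105],"twist":[0,0,0],"jaw":0},{"xyz":[0,0,-0.105],"twist":[0,0,0],"jaw":0}])

```text
clock: 11.28
tcp_pos: [0.476, -0.3372, 0.2587]
orientation: [0.001, 0.992, -0.127, 0.002]
wrist_force: [0.1, -0.6, -0.8]
finger_gap: 0.0152
```

```bash
python3 - <<'E'
from plan import *
print(env.get_state()['tcp_pos'])
tool([.4851,.0879,.2545])
E
```

```text
[ 0.47602634 -0.33723073  0.25868585]
shift [-0.0985 -0.4137  0.0029]
```

Request:
servo_tool(targets=[{"xyz":[-0.005,-0.02,0],"twist":[0,0,0],"jaw":0},{"xyz":[-0.014,-0.058,0],"twist":[0,0,0],"jaw":0},{"xyz":[-0.023,-0.097,0],"twist":[0,0,0],"jaw":0},{"xyz":[-0.032,-0.136,0],"twist":[0,0,0],"jaw":0},{"xyz":[-0.041,-0.175,0],"twist":[0,0,0],"jaw":0},{"xyz":[-0.051,-0.214,0],"twist":[0,0,0],"jaw":0},{"xyz":[-0.06,-0.253,0],"twist":[0,0,0],"jaw":0},{"xyz":[-0.069,-0.292,0],"twist":[0,0,0],"jaw":0},{"xyz":[-0.079,-0.331,0],"twist":[0,0,0],"jaw":0},{"xyz":[-0.088,-0.37,0],"twist":[0,0,0],"jaw":0},{"xyz":[-0.095,-0.4,0],"twist":[0,0,0],"jaw":0},{"xyz":[-0.0985,-0.413,0],"twist":[0,0,0],"jaw":0}])

```text
clock: 12.28
tcp_pos: [0.4826, 0.0917, 0.2546]
orientation: [-0.0, 0.992, -0.125, -0.002]
wrist_force: [0.1, -0.2, 0.3]
finger_gap: 0.0157
```

Request:
servo_tool(targets=[{"xyz":[0,0,0.001],"twist":[0,0,0],"jaw":0},{"xyz":[0,0,0.001],"twist":[0,0,0],"jaw":0},{"xyz":[0,0,0.001],"twist":[0,0,0],"jaw":0},{"xyz":[0,0,0.001],"twist":[0,0,0],"jaw":0}])

```text
clock: 12.62
tcp_pos: [0.4838, 0.0871, 0.2549]
orientation: [0.0, 0.992, -0.128, -0.001]
wrist_force: [-0.8, 1.0, -0.3]
finger_gap: 0.0153
```

```bash
python3 - <<'E'
from plan import *
print(env.get_state()['clock'],env.get_state()['tcp_pos'])
tool([.4851,.0879,.2523],[np.cos(-.254),np.sin(-.254)])
# compare with w3 picture (same pose, mouth seen there at 277,193): shift of the mouth in image
a=cv2.imread('pics/w3.png'); c=cam('wrist','w5.png'); b=cv2.imread('pics/w5.png')
t=a[165:222,250:300][:45]; r=cv2.matchTemplate(b[150:240,230:330],t,cv2.TM_CCOEFF_NORMED); _,m,_,l=cv2.minMaxLoc(r); print('mouth moved px',l[0]+230-250,l[1]+150-165,m)
t=a[222:240,255:300]; r=cv2.matchTemplate(b[200:260,230:330],t,cv2.TM_CCOEFF_NORMED); _,m,_,l=cv2.minMaxLoc(r); print('guard moved px',l[0]+230-255,l[1]+200-222,m)
E
```

```text
12.6167 [0.48380363 0.08706861 0.25493736]
shift [ 0.001  -0.0011  0.0026]
twists [array([ 0.0008,  0.0012, -0.0026]), array([ 1.800e-03, -1.200e-03,  3.139e+00])] j6 1.842
mouth moved px 1 -2 0.9797598719596863
guard moved px 0 0 0.9954962134361267
```

Request:
servo_tool(targets=[{"xyz":[0.001,-0.001,0.005],"twist":[0,0,0],"jaw":0},{"xyz":[0.001,-0.001,0.02],"twist":[0,0,0],"jaw":0},{"xyz":[0.001,-0.001,0.035],"twist":[0,0,0],"jaw":0},{"xyz":[0.001,-0.001,0.05],"twist":[0,0,0],"jaw":0},{"xyz":[0.001,-0.001,0.065],"twist":[0,0,0],"jaw":0},{"xyz":[0.001,-0.001,0.08],"twist":[0,0,0],"jaw":0},{"xyz":[0.001,-0.001,0.095],"twist":[0,0,0],"jaw":0},{"xyz":[0.001,-0.001,0.108],"twist":[0,0,0],"jaw":0},{"xyz":[0.001,-0.001,0.116],"twist":[0,0,0],"jaw":0},{"xyz":[0.001,-0.001,0.12],"twist":[0,0,0],"jaw":0},{"xyz":[0.001,-0.001,0.12],"twist":[0,0,0],"jaw":0},{"xyz":[0.001,-0.001,0.12],"twist":[0,0,0],"jaw":0}])

```text
clock: 13.67
tcp_pos: [0.4856, 0.0886, 0.136]
orientation: [0.0, 0.992, -0.127, 0.0]
wrist_force: [0.2, 0.4, -1.0]
finger_gap: 0.0153
```

Request:
servo_tool(targets=[{"xyz":[0,-0.0,0.001],"twist":[0,0,0],"jaw":0},{"xyz":[0,-0.0,0.0025],"twist":[0,0,0],"jaw":0},{"xyz":[0,-0.0,0.0025],"twist":[0,0,0],"jaw":0},{"xyz":[0,0,0.0025],"twist":[0,0,0],"jaw":0}])

```text
clock: 14.0
tcp_pos: [0.4855, 0.0889, 0.1335]
orientation: [0.0, 0.992, -0.127, 0.0]
wrist_force: [0.2, 0.1, -0.3]
finger_gap: 0.0156
```

Seated within 1 mm of the original height; open, then rise.

Request:
servo_tool(targets=[{"xyz":[0,0,0],"twist":[0,0,0],"jaw":1},{"xyz":[0,0,0],"twist":[0,0,0],"jaw":1},{"xyz":[0,0,0],"twist":[0,0,0],"jaw":1},{"xyz":[0,0,0],"twist":[0,0,0],"jaw":1},{"xyz":[0,0,0],"twist":[0,0,0],"jaw":1},{"xyz":[0,0,0],"twist":[0,0,0],"jaw":1},{"xyz":[0,0,0],"twist":[0,0,0],"jaw":1},{"xyz":[0,0,0],"twist":[0,0,0],"jaw":1}])

```text
clock: 14.67
tcp_pos: [0.4853, 0.0889, 0.1332]
orientation: [0.0, 0.992, -0.127, 0.0]
wrist_force: [-0.7, -0.9, -0.1]
finger_gap: 0.0855
```

Request:
servo_tool(targets=[{"xyz":[0,0,-0.02],"twist":[0,0,0],"jaw":1},{"xyz":[0,0,-0.05],"twist":[0,0,0],"jaw":1},{"xyz":[0,0,-0.08],"twist":[0,0,0],"jaw":1},{"xyz":[0,0,-0.11],"twist":[0,0,0],"jaw":1},{"xyz":[0,0,-0.12],"twist":[0,0,0],"jaw":1},{"xyz":[0,0,-0.12],"twist":[0,0,0],"jaw":1}])

```text
clock: 15.17
tcp_pos: [0.4871, 0.0889, 0.2563]
orientation: [-0.0, 0.992, -0.127, 0.003]
wrist_force: [0.4, -0.5, -0.1]
finger_gap: 0.0853
```

```bash
python3 - <<'E'
from plan import *
s=env.get_state(); print(s['clock'],s['tcp_pos'],s['finger_gap'])
c=cam('wrist','w6.png'); P=cloud(c); z=P[...,2]; d=np.linalg.norm(P[...,:2]-[.485,.087],axis=-1)
k=(z>.15)&(z<.20)&(d<.03); q=P[k]; print('pen',k.sum(),q.mean(0),q.max(0))
k=k&(z>.176); print(cv2.minAreaRect((P[k][:,:2]*1e4).astype(np.float32)))
# tab approach: TCP at hinge-radius .163, z above
o=np.array([.5586,-.392]);ux=np.array([.6269,-.7791]);uy=np.array([.7791,.6269])
g=o-.074*ux; print('tab goal',g); tool([*g,.20],uy)
E
```

```text
15.1667 [0.48709081 0.08890487 0.2562802 ] 0.08532019302324728
pen 805 [0.48667051 0.09138669 0.17732039] [0.49484777 0.09740554 0.18686371]
((4859.546875, 891.2066040039062), (149.4445343017578, 152.6407012939453), 75.5491714477539)
tab goal [ 0.5122094 -0.3343466]
shift [0.1318 0.403  0.0542]
twists [array([ 6.000e-04, -2.800e-03, -9.325e-01]), array([-3.3000e-03, -8.0000e-04,  2.2091e+00])] j6 1.844
```

Request:
servo_tool(targets=[{"xyz":[0.007,0.02,0],"twist":[0,0,-0.1],"jaw":1},{"xyz":[0.019,0.058,0],"twist":[0,0,-0.2],"jaw":1},{"xyz":[0.032,0.097,0],"twist":[0,0,-0.3],"jaw":1},{"xyz":[0.045,0.136,0],"twist":[0,0,-0.4],"jaw":1},{"xyz":[0.058,0.175,0],"twist":[0,0,-0.5],"jaw":1},{"xyz":[0.07,0.214,0],"twist":[0,0,-0.6],"jaw":1},{"xyz":[0.083,0.253,0],"twist":[0,0,-0.7],"jaw":1},{"xyz":[0.096,0.292,0],"twist":[0,0,-0.8],"jaw":1},{"xyz":[0.108,0.331,0],"twist":[0,0,-0.9],"jaw":1},{"xyz":[0.12,0.365,0.01],"twist":[0,0,-0.932],"jaw":1},{"xyz":[0.129,0.392,0.02],"twist":[0,0,-0.932],"jaw":1},{"xyz":[0.132,0.402,0.03],"twist":[0,0,-0.932],"jaw":1}])

```text
clock: 16.22
tcp_pos: [0.5107, -0.3372, 0.2196]
orientation: [-0.001, 0.944, 0.33, -0.001]
wrist_force: [0.4, -0.6, -0.2]
finger_gap: 0.0855
```

Request:
servo_tool(targets=[{"xyz":[0,0,0.04],"twist":[0,0,0],"jaw":1},{"xyz":[0,0,0.05],"twist":[0,0,0],"jaw":1},{"xyz":[0,0,0.05],"twist":[0,0,0],"jaw":1},{"xyz":[0,0,0.05],"twist":[0,0,0],"jaw":1}])

```text
clock: 16.55
tcp_pos: [0.5108, -0.3318, 0.1722]
orientation: [-0.002, 0.943, 0.332, -0.001]
wrist_force: [0.3, 0.3, -0.5]
finger_gap: 0.0856
```

```bash
cat > tab.py <<'E'
from plan import *
o=np.array([.5586,-.392]);ux=np.array([.6269,-.7791]);uy=np.array([.7791,.6269])
s=env.get_state(); print(s['clock'],s['tcp_pos'],s['joint_pos'].round(2))
c=cam('wrist','w7.png'); P=cloud(c); q=(P[...,:2]-o)@np.stack([ux,uy],1); z=P[...,2]
k=(z>.065)&(z<.09)&(q[...,0]<-.06)&(q[...,0]>-.12)&(abs(q[...,1])<.03)&(c['color'].max(2)<90)
print('tab',k.sum(),q[k].min(0),q[k].max(0),np.median(z[k]))
k=(z>.06)&(z<.09)&(abs(q[...,1])<.09)&(abs(q[...,0])<.15)
print('guard front x at |y|>.03:',np.percentile(q[k&(abs(q[...,1])>.03)][:,0],1))
tool([*(o-.076*ux),.06],uy)
E
python3 tab.py
```

```text
16.55 [ 0.5108169  -0.3318296   0.17219743] [-0.71  0.4   0.03  1.2   0.    0.19]
tab 1726 [-0.0906845  -0.01318113] [-0.06005924  0.01235699] 0.07834386880079273
guard front x at |y|>.03: -0.048432967665046636
shift [-0.0008 -0.0003  0.1139]
twists [array([-0.0002,  0.    ,  0.0006]), array([-0.000e+00, -4.000e-04, -3.141e+00])] j6 0.185
```

Request:
servo_tool(targets=[{"xyz":[-0.001,0,0.03],"twist":[0,0,0],"jaw":1},{"xyz":[-0.001,0,0.06],"twist":[0,0,0],"jaw":1},{"xyz":[-0.001,0,0.085],"twist":[0,0,0],"jaw":1},{"xyz":[-0.001,0,0.105],"twist":[0,0,0],"jaw":1},{"xyz":[-0.001,0,0.115],"twist":[0,0,0],"jaw":1},{"xyz":[-0.001,0,0.115],"twist":[0,0,0],"jaw":1},{"xyz":[-0.001,0,0.115],"twist":[0,0,0],"jaw":1},{"xyz":[-0.001,0,0.115],"twist":[0,0,0],"jaw":1}])

```text
clock: 17.27
tcp_pos: [0.5122, -0.3349, 0.0606]
orientation: [0.002, 0.943, 0.332, 0.001]
wrist_force: [-0.3, 1.0, -0.4]
finger_gap: 0.0856
```

Request:
servo_tool(squeeze=30, targets=[{"xyz":[0,0,0],"twist":[0,0,0],"jaw":0},{"xyz":[0,0,0],"twist":[0,0,0],"jaw":0},{"xyz":[0,0,0],"twist":[0,0,0],"jaw":0},{"xyz":[0,0,0],"twist":[0,0,0],"jaw":0},{"xyz":[0,0,0],"twist":[0,0,0],"jaw":0},{"xyz":[0,0,0],"twist":[0,0,0],"jaw":0},{"xyz":[0,0,0],"twist":[0,0,0],"jaw":0},{"xyz":[0,0,0],"twist":[0,0,0],"jaw":0},{"xyz":[0,0,0],"twist":[0,0,0],"jaw":0},{"xyz":[0,0,0],"twist":[0,0,0],"jaw":0}])

```text
clock: 18.1
tcp_pos: [0.5114, -0.3339, 0.0585]
orientation: [0.0, 0.943, 0.332, 0.001]
wrist_force: [3.7, 2.8, 2.6]
finger_gap: 0.0253
```

Request:
servo_tool(targets=[{"xyz":[0,0.0002,-0.0071],"twist":[0,0,0],"jaw":0},{"xyz":[0,0.0006,-0.0142],"twist":[0,0,0],"jaw":0},{"xyz":[0,0.0014,-0.0212],"twist":[0,0,0],"jaw":0},{"xyz":[0,0.0025,-0.0282],"twist":[0,0,0],"jaw":0},{"xyz":[0,0.0039,-0.0352],"twist":[0,0,0],"jaw":0},{"xyz":[0,0.0055,-0.0421],"twist":[0,0,0],"jaw":0},{"xyz":[0,0.0075,-0.0489],"twist":[0,0,0],"jaw":0},{"xyz":[0,0.0098,-0.0556],"twist":[0,0,0],"jaw":0},{"xyz":[0,0.0123,-0.0622],"twist":[0,0,0],"jaw":0},{"xyz":[0,0.0152,-0.0687],"twist":[0,0,0],"jaw":0},{"xyz":[0,0.0152,-0.0687],"twist":[0,0,0],"jaw":0}])

```text
clock: 19.02
tcp_pos: [0.5212, -0.3459, 0.1271]
orientation: [-0.0, 0.943, 0.332, 0.001]
wrist_force: [5.6, 1.9, -4.8]
finger_gap: 0.0253
```

```bash
cat > ang.py <<'E'
from plan import *
o=np.array([.5586,-.392]);ux=np.array([.6269,-.7791]);uy=np.array([.7791,.6269])
s=env.get_state(); p=s['tcp_pos']; l=(p[:2]-o)@np.stack([ux,uy],1); print(s['clock'],p,'local',l,s['wrist_force'],s['finger_gap'])
print('kin angle',np.degrees(np.arctan2(p[2]-.0585,.0875-l[0])))
for n in('scene','top'):
    c=cam(n); P=cloud(c); q=(P[...,:2]-o)@np.stack([ux,uy],1); z=P[...,2]
    # front rail: bright pixels, high
    k=(z>.078)&(z<.26)&(abs(q[...,1])<.1)&(q[...,0]>-.08)&(q[...,0]<.12)&(c['color'].min(2)>150)&(abs(q[...,1])>.05)
    if k.sum(): 
        a=np.degrees(np.arctan2(z[k]-.073,.0875-q[k][:,0])); print(n,k.sum(),np.median(a),np.percentile(a,[25,75,95]),'front r',np.percentile(np.hypot(z[k]-.073,.0875-q[k][:,0]),95))
E
python3 ang.py
```

```text
19.0167 [ 0.52119601 -0.34593131  0.12705236] local [-0.05934068 -0.00026099] [ 5.58976615  1.91697586 -4.76114717] 0.025336384255993327
kin angle 25.025451490438773
scene 1432 27.654652248651047 [26.66472777 30.7965196  53.8075232 ] front r 0.13136242243728585
top 68 25.9519843139449 [25.5695529  27.16137942 33.39263689] front r 0.13261186043408954
```

Request:
servo_tool(targets=[{"xyz":[0,0.0032,-0.0063],"twist":[0,0,0],"jaw":0},{"xyz":[0,0.0066,-0.0126],"twist":[0,0,0],"jaw":0},{"xyz":[0,0.0103,-0.0186],"twist":[0,0,0],"jaw":0},{"xyz":[0,0.0142,-0.0245],"twist":[0,0,0],"jaw":0},{"xyz":[0,0.0184,-0.0302],"twist":[0,0,0],"jaw":0},{"xyz":[0,0.0228,-0.0358],"twist":[0,0,0],"jaw":0},{"xyz":[0,0.0275,-0.0411],"twist":[0,0,0],"jaw":0},{"xyz":[0,0.0324,-0.0462],"twist":[0,0,0],"jaw":0},{"xyz":[0,0.0375,-0.0511],"twist":[0,0,0],"jaw":0},{"xyz":[0,0.0428,-0.0558],"twist":[0,0,0],"jaw":0},{"xyz":[0,0.0428,-0.0558],"twist":[0,0,0],"jaw":0}])

```text
clock: 20.03
tcp_pos: [0.5476, -0.3784, 0.1815]
orientation: [-0.002, 0.943, 0.332, 0.0]
wrist_force: [4.1, 2.9, -4.7]
finger_gap: 0.0251
```

Request:
servo_tool(targets=[{"xyz":[0,0.0056,-0.0044],"twist":[0,0,0],"jaw":0},{"xyz":[0,0.0113,-0.0086],"twist":[0,0,0],"jaw":0},{"xyz":[0,0.0172,-0.0126],"twist":[0,0,0],"jaw":0},{"xyz":[0,0.0233,-0.0162],"twist":[0,0,0],"jaw":0},{"xyz":[0,0.0233,-0.0162],"twist":[0,0,0],"jaw":0},{"xyz":[0,0.0233,-0.0162],"twist":[0,0,0],"jaw":0},{"xyz":[0,0.0233,-0.0162],"twist":[0,0,0],"jaw":0}])

```text
clock: 20.62
tcp_pos: [0.5616, -0.3957, 0.197]
orientation: [-0.002, 0.943, 0.332, -0.0]
wrist_force: [4.3, 3.9, -4.0]
finger_gap: 0.0251
```

```bash
python3 ang.py
```

```text
20.6167 [ 0.56164139 -0.39566108  0.19700131] local [4.75899916e-03 7.44177152e-05] [ 4.2971619   3.93462834 -4.01096509] 0.025087742254360307
kin angle 59.14580812632603
scene 811 59.4900416012229 [58.93996994 61.35465953 75.27571707] front r 0.1332495940073143
top 9 58.50029350366932 [58.27778567 58.55848405 58.71857132] front r 0.1382278017082206
```

The guard is at about 59°. Before handing in, check that the tester and the bystanders haven't moved.

```bash
python3 - <<'E'
from h import *
c=cam('top','top9.png'); a=cv2.imread('pics/top0.png'); b=cv2.imread('pics/top9.png')
for n,(x,y,w,h) in dict(stand=(130,220,50,40),spool=(317,134,28,28),dish=(408,236,30,30),cutter=(220,250,36,58),dish2=(415,130,75,28)).items():
    r=cv2.matchTemplate(b[y-6:y+h+6,x-6:x+w+6],a[y:y+h,x:x+w],cv2.TM_CCOEFF_NORMED);_,m,_,l=cv2.minMaxLoc(r);print(n,l[0]-6,l[1]-6,round(m,3))
P=cloud(c); k=(P[...,2]>.15)&(np.linalg.norm(P[...,:2]-[.485,.087],axis=-1)<.03); print('pen top',k.sum(),P[k].mean(0),P[k][:,2].max())
E
python3 ang.py | head -2
```

```text
stand 0 0 0.975
spool 0 0 0.999
dish 5 2 -0.009
cutter 0 0 0.995
dish2 0 0 0.281
pen top 93 [0.48633106 0.08507259 0.17576569] 0.18855900788984115
20.7667 [ 0.56162467 -0.39561957  0.19697215] local [4.71617201e-03 8.74150670e-05] [ 3.93637495  4.62692058 -3.84578333] 0.02507501128464241
kin angle 59.12743948889381
```

The two dishes are probably hidden by the arm in the top view, so I'll check them in the scene view.

```bash
python3 - <<'E'
from h import *
c=cam('scene','scene9.png'); a=cv2.imread('pics/scene0.png'); b=cv2.imread('pics/scene9.png')
for n,(x,y,w,h) in dict(dish=(366,300,42,30),dish2=(455,257,36,22)).items():
    r=cv2.matchTemplate(b[y-6:y+h+6,x-6:x+w+6],a[y:y+h,x:x+w],cv2.TM_CCOEFF_NORMED);_,m,_,l=cv2.minMaxLoc(r);print(n,l[0]-6,l[1]-6,round(m,3))
env.hand_in()
E
```

```text
dish 0 0 0.977
dish2 0 0 0.998
the job is handed in; nothing more can be done
```

I tested the unit at the left and then the right terminal screw and hung the tester back in its stand. Only then did I lift the guard by its tab, and the arm is now holding it open at about 59°. The job was handed in at about 21 s on the robot's clock, against the 67 s limit.

- **Screw contacts:** the tip pressed each screw with about 1.1–1.2 N, so the sprung tip gave slightly. In the pictures it sat on the left screw head and directly above the right one just before contact. The right contact itself I judged from the matching height and force only.
- **Tester:** it came back to within about 1 mm of its original position and height. A last depth check still shows it hanging in the stand.
- **Guard angle:** the arm position gives 59.1°. The scene camera gives 59.5° and the top camera 58.5°, though the top camera had only 9 points. The wrist force was about 7 N and the grip steady.
- **Other things on the bench:** the spool, the side cutter and the dishes have not moved. My first check of the dishes, from the top view, failed, most likely because the arm was in the way. The scene view then showed both unmoved.

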